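Block a spectacle lens on the bench press and hold the clamp

ROBOT

A 6-joint arm with a two-finger parallel gripper is mounted at the origin on the work surface. World frame = base frame: x ahead of the robot, y to its left, z up, the work surface at z = 0. Lengths are in mm, angles in rad, forces in N, time in s.
With the tool pointing down it reaches from about 300 to 750 mm from the base axis. Payload 8.5 kg.
Tool frame: the origin (TCP) lies at the centre of the arm's flange, where the gripper is bolted on; the fingertips stand 166 mm ahead of it and the grasp point (between the pads) lies robot.pinch_z ahead of it (robot.pinch_z is the distance from the TCP to the grasp point, in mm); z points along the fingers, y is the line along which they close (so a half turn about z gives the same grasp; the last joint's range is limited). The gripper opens to 88 mm and grips with 3 to 60 N. Pads are 18 mm wide; open, the fingers measure 123 mm over their backs; the gripper's body (75 mm by 187 mm) begins 45 mm behind the grasp point.
Start: joints at [-0.215, 0.381, 1.297, -0, 1.464, -0.215], TCP at [549.983, 0.001, 404.748] pointing down, gripper open.
Joint ranges: [-3.11, 3.11], [-0.89, 2.33], [0.22, 2.48], [-1.42, 4.56], [0.17, 2.85], [-2.88, 2.88]. Speed limits (rad/s): [2.39, 2.39, 3.14, 3.14, 3.14, 3.14].

INTERFACE

Orientations are given as a unit quaternion [w, x, y, z].
In Python, from workcell import robot, optics gives the robot as it stands. The module is installed in compiled form; this text tells all that it offers.
- The arm moves only by the shell command python3 -m jog 'ROWS'. ROWS is JSON, a list of rows, each a list of 7 numbers: the shift along the tool's x, y, z in units of 40 mm (1.0 is 40 mm), then the turn, a rotation vector about the tool's x, y, z in rad, then the opening, from -1 (shut) to 1 (fully open), so that 0 is half open. In form: [[x, y, z, ax, ay, az, grip], ...]. A call has exactly 10 rows; each row shifts and turns the commanded pose from where the row before left it, along the tool's axes as they then stand; what a row does not reach is not made up. A row lasts 1/8 s, in which the tool goes at most 62.5 mm and 10.7 degrees, less where a joint would pass 70% of its speed; a pose out of reach is approached as far as the arm can. A call is refused whole if a number of a shift passes 1 or a number of a turn 0.188, either way. A call with a gripper value outside its range is refused whole. The fingers move at their own pace and stop on an object; the grip force is fixed at half the most. Time passes only in rows, so rows that do not move let the fingers close, or fill a call up. It gives the time, the measured TCP pose, the force, the opening and the grip force at its end, in the units of the state.
- robot.observe(): the state, without advancing time (a new reading comes with each control period).
- optics.get_image(name): name is "scene" or "side" or "wrist"; returns (picture, depth): 384x512x3 uint8, red, green, blue; 384x512 float32, mm along the optical axis (not along the pixel's ray), 0 where there is no reading.
- optics.camera_params(name): a dict with "intrinsics" (3x3 intrinsics, pixels), "R" (3x3) and "t" (3): a world point X has camera coordinates R X + t; the wrist camera has in their place "tool_from_camera" (4x4, takes a point from camera to tool coordinates, whose origin is the TCP and whose axes are the flange's). Camera axes: x right, y down, z forward; pixel columns grow to the right and rows downward; lengths in mm; the calibration is good to about 2 mm. The wrist camera is an equidistant fisheye: a pixel r from the principal point sees the ray r / f radians off the axis. A picture is of the moment at which its call begins: read the wrist's pose just before it. camera_params takes no time and is no camera call.
- robot.hand_in(): hands the job in; it is judged then, once.
The state is a dict: "time_s": time; "joint_pos": joint angles; "joint_vel": joint speeds; "tau": joint torques, N m; "tool_pos": TCP position; "tcp_rot": TCP orientation; "force": force on the tool from outside, world axes, zero at the start; "moment": the same for the moment, N m; "width": finger opening in mm; "grip_force": force on a finger pad.
Only numpy, scipy, OpenCV 4.12 (cv2) and the standard library are available. Lean on these libraries where they do the work, as an engineer would, in place of code of your own. Each camera call takes 0.05 s, during which the arm holds its last target. There are 200 camera calls.

TASK

Block the lens on the white bench press: first push the round plunger head on top of the seating head right down to its stop and let it spring back up. Then flip the steel safety catch in front of the lever over sideways, to the side of the lever's grip, until it lies flat, take the lever at its black side grip and pull it all the way towards you to its stop. Finish while still holding the lever there, against its spring; leave the steel tin, the dropper bottle and the small carton where they stand.

Things in the scene. Friction and masses are not known exactly. Their poses are not given: they have to be found in the camera images.
- press: White lens-blocking press, fixed to the desk. Origin on the desk surface under the lever box; x is the press's rear (away from the operator, who pulls towards -x), y its left, z up. Bed plate 200 x 300 x 12 mm (y from -240 to 60 mm); on it at the origin a lever box 150 mm (x) x 70 mm (y), top 70 mm above the desk. It stands anywhere within about 10 by 16 cm, turned up to 20 degrees either way.
- lever: The lever: steel arm, 14 mm square, with a black side grip at its upper end. Origin at its pivot on top of the lever box, 75 mm above the press origin; it turns about the press's y axis there.
- lever_grip (a point): Black cylindrical side grip of the lever, 20 mm in diameter, 90 mm long, level along the press's y axis. Point at its middle, 62 mm to the +y side of the steel lever arm (14 mm square) and 135 mm from the pivot axis. At rest it is 46 mm behind (+x of) the pivot and 127 mm above it (202 mm above the desk); fully pulled it is 87 mm in front of the pivot and 103 mm above it. Free space all round it.
- lever_angle (a joint): Lever angle in rad: 0 at rest (arm leaning back 0.35 rad from vertical, towards +x), grows as the grip is pulled towards -x in an arc; stop at 1.05. The return spring needs about 2 N at the grip at the start and 7 N at the stop, and takes the lever back when let go. While the catch is up its prong blocks the arm after about 0.1 rad.
- catch_hinge (a point): Hinge of the safety catch on top of the lever box, 51 mm in front (-x) of the lever pivot, 79 mm above the desk. The hinge axis runs along the press's x axis.
- catch_tab (a point): Centre of the tab at the upper end of the steel safety catch: tab 28 mm (along the press's x) x 22 mm wide (y) x 26 mm tall, 77 mm from the hinge (tab end at 90 mm). The catch stands upright in front of the lever arm at the start; below its tab, 50 mm from the hinge, a 12 mm square prong reaches back (+x) to 56 mm behind the hinge point, towards the arm.
- catch (a joint): Catch angle in rad: about 0 upright (guarding; it starts at 0 to 0.12), grows as it tips sideways to the press's +y (the side of the lever's black grip), 1.57 lying flat, its stop. Light friction holds it up; about 0.5 N at the tab moves it, and once well over it drops by itself.
- plunger_top (a point): Centre of the top face of the spring plunger's black round head, 38 mm in diameter and 14 mm thick, facing up, 181 mm above the desk when up. It is on the white C-shaped seating head over the lens, on the -y side of the lever box, at x = 0 of the press; its distance from the lever arm along the bed varies from 130 to 180 mm.
- plunger (a joint): Plunger travel in m: 0 up, grows as it is pressed straight down, stop at 0.015. Spring force about 4 N at the top, 10 N at the stop; it springs back up when let go.
- tin_mid (a point): Closed round steel tin, 84 mm in diameter (lid 87), 48 mm high; point at its centre, 23 mm above the desk. Loose, to be left alone.
- dropper_mid (a point): White dropper bottle, 30 mm in diameter, 70 mm high; point at its centre. Loose, to be left alone.
- carton_mid (a point): Small paper carton 45 x 70 x 35 mm high; point at its centre. Loose, to be left alone.

How it is judged (in metres and radians):
On the way, in this order (a step that is already met when the one before it is completed fails the run):
1. the plunger is pressed down to its stop, the catch still up (value of joint plunger above 0.013 m and value of joint catch below 0.5 rad), for 0.1 s.
2. the plunger is up again and the catch is flipped over flat, the lever not yet pulled (value of joint catch above 1.2 rad and value of joint plunger below 0.003 m and value of joint lever_angle below 0.3 rad), for 0.1 s.
At the end, for the whole second after the job is handed in: The lever is held pulled within 0.13 rad of its stop (joint above 0.92), still, by the fingers pressing on it with more than 2 N; the catch lies over (above 1.2 rad) and the plunger is up (within 3 mm) (value of joint lever_angle above 0.92 rad and contact force between the fingers and lever above 2 N and value of joint catch above 1.2 rad and value of joint plunger below 0.003 m and velocity of joint lever_angle between -0.1 and 0.1 rad/s); the arm keeps its last pose, push and grip.
It fails at once if the lever is forced against the closed catch (value of joint lever_angle above 0.3 rad and value of joint catch below 0.6 rad).
It fails at once if the tin is shoved or knocked over (distance of tin_mid from where it was at the start of the episode above 0.03 m or angle between tin_mid's own z axis and vertical above 0.5 rad).
It fails at once if the dropper is shoved or knocked over (distance of dropper_mid from where it was at the start of the episode above 0.03 m or angle between dropper_mid's own z axis and vertical above 0.5 rad).
It fails at once if the carton is shoved or knocked over (distance of carton_mid from where it was at the start of the episode above 0.03 m or angle between carton_mid's own z axis and vertical above 0.5 rad).
It also fails if it takes over 48 s, if anything falls off the work surface, if the arm or the gripper's body presses on something with over 40 N, if the wrist force passes 120 N, or if a joint passes its speed limit or range.

## Working session

There is one attempt and no reset: what is moved stays moved. The work goes in short steps, Python scripts to look and compute and a shell command to move; the robot and the scene stay as the last step left them, time stands still between calls to the robot, and variables do not carry over. Pictures are saved under pics/ and viewed, at most 10 in all, crops included, and the job is handed in when it is done.

```bash
mkdir -p pics
cat > h.py <<'E'
import numpy as np, cv2
from workcell import robot, optics
def grab(n):
    p,d=optics.get_image(n); c=optics.camera_params(n)
    np.savez(f'pics/{n}.npz',p=p,d=d); cv2.imwrite(f'pics/{n}.png',p[:,:,::-1]); return p,d,c
def world(n,u,v,d):
    c=optics.camera_params(n);K=np.array(c['intrinsics']);R=np.array(c['R']);t=np.array(c['t'])
    u,v,d=map(np.asarray,(u,v,d))
    X=np.stack([(u-K[0,2])/K[0,0]*d,(v-K[1,2])/K[1,1]*d,d],-1)
    return (X-t)@R
E
python3 - <<'E'
from h import *
print(robot.observe(),robot.pinch_z)
a=grab('scene');b=grab('side')
for n,c in (('scene',a[2]),('side',b[2])): print(n,{k:np.round(np.array(v),3).tolist() for k,v in c.items()}, -np.array(c['R']).T@np.array(c['t']))
cv2.imwrite('pics/a.png',cv2.resize(np.hstack([a[0],b[0]])[:,:,::-1],(800,300)))
E
```

```text
{'time_s': 0.0, 'joint_pos': array([-2.15279851e-01,  3.81182605e-01,  1.29828573e+00,  2.51152036e-06,
        1.46357216e+00, -2.15281633e-01]), 'joint_vel': array([-0.00127944, -0.00054264, -0.00138521, -0.00046696,  0.00080221,
        0.00063462]), 'tau': array([-6.18006070e-04, -4.37936819e+01, -2.24552107e+01,  7.13253510e-02,
        3.52583989e-02, -8.49877097e-05]), 'tool_pos': array([5.49947810e+02, 2.03738190e-02, 4.04136362e+02]), 'tcp_rot': array([-6.10096120e-04,  7.07106061e-01,  7.07107130e-01, -3.89670497e-04]), 'force': array([0.42044542, 0.03419958, 0.06001647]), 'moment': array([ 0.01748611,  0.01708738, -0.01226157]), 'grip_force': 0.0, 'width': 87.85113606295451} 147.29999999999998
scene {'intrinsics': [[381.866, 0.0, 254.597], [0.0, 381.866, 197.119], [0.0, 0.0, 1.0]], 'R': [[-0.524, 0.851, 0.025], [0.441, 0.297, -0.847], [-0.728, -0.433, -0.531]], 't': [210.525, -169.618, 1454.129]} [1244.08436404  500.91347454  623.63716023]
side {'intrinsics': [[392.349, 0.0, 259.211], [0.0, 392.349, 188.706], [0.0, 0.0, 1.0]], 'R': [[0.962, -0.271, -0.007], [-0.177, -0.606, -0.776], [0.206, 0.748, -0.631]], 't': [-536.877, 296.923, 764.827]} [ 411.5572986  -537.89305741  708.97981208]
```

View pics/scene.png

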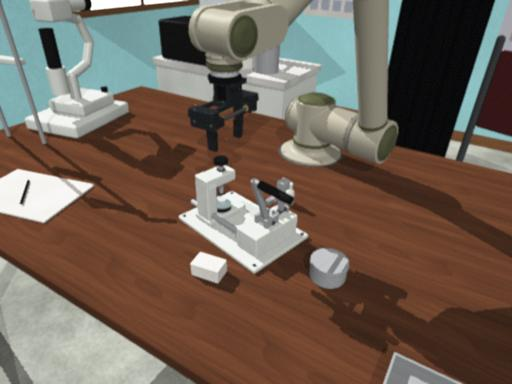

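View pics/side.png

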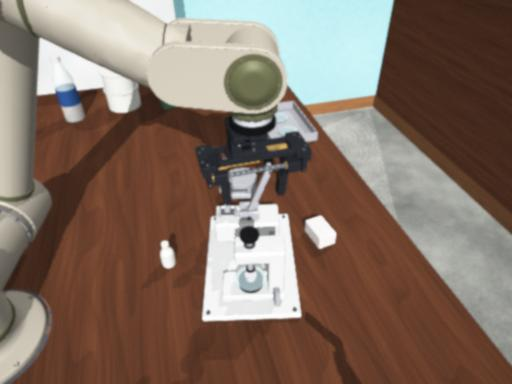

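Run:
```python
from h import *
P=[]
for n in('scene','side'):
    f=np.load(f'pics/{n}.npz');d=f['d'];v,u=np.mgrid[:384,:512];W=world(n,u,v,d)
    W[d==0]=np.nan; np.save(f'pics/W{n}.npy',W)
    m=(W[...,2]>6)&(W[...,2]<18)&(abs(W[...,1])<400)&(W[...,0]>300)&(W[...,0]<900)&(f['p'].min(-1)>120)
    k,l,st,c=cv2.connectedComponentsWithStats(m.astype(np.uint8))
    for i in np.argsort(-st[1:,4])[:3]+1: 
        q=W[l==i]; print(n,st[i],q.mean(0),cv2.minAreaRect(q[:,:2].astype(np.float32)))
        
    rng=(W[...,0]>350)&(W[...,0]<850)&(abs(W[...,1])<350)
    dark=f['p'].max(-1)<60
    m=rng&dark&(W[...,2]>100)&(W[...,2]<235)
    k,l,st,c=cv2.connectedComponentsWithStats(m.astype(np.uint8))
    for i in range(1,k):
        if st[i,4]>8:
            q=W[l==i]; print(' dark',n,st[i],q.mean(0).round(1),q.min(0).round(1),q.max(0).round(1))
for n,(u,v) in (('scene',(221,160)),('side',(249,233)),('scene',(275,191)),('scene',(288,187)),('scene',(328,262)),('scene',(208,262)),('side',(320,225)),('side',(167,255))):
    print(n,u,v,np.load(f'pics/W{n}.npy')[v,u].round(1))
s=cv2.imread('pics/scene.png')[140:290,160:360]; t=cv2.imread('pics/side.png')[150:330,150:350]
s=cv2.resize(s,(400,300),interpolation=3)
cv2.imwrite('pics/c1.png',np.hstack([cv2.resize(s,(400,360)),cv2.resize(t,(400,360))]))
```

```text
scene [ 179  208  129   65 1991] [608.84625197  79.38730417  12.58486027] ((546.8751831054688, 46.38397216796875), (303.67144775390625, 203.3749237060547), 76.55728149414062)
scene [224 192  36  36 541] [489.32922992  10.9836063   13.25942319] ((488.47442626953125, -15.654556274414062), (150.690185546875, 114.08729553222656), 73.70867919921875)
scene [191 267  36  16 136] [746.67311761  91.03654212  11.90038003] ((746.3226318359375, 90.58000183105469), (37.54910659790039, 80.46542358398438), 40.117977142333984)
 dark scene [214 156  14  10 115] [533.1 -27.6 180. ] [508.3 -47.5 170.1] [548.2 -11.9 184.3]
 dark scene [257 181  36  24 309] [634.2 186.6 208.2] [614.4 138.6 195.1] [648.1 228.3 214.5]
side [ 203  214   98  106 4141] [525.71844505  -7.72099185  12.13677925] ((549.546875, 46.67146301269531), (302.5273132324219, 200.2655792236328), 76.24578857421875)
side [305 227  30  20 100] [725.54737745  61.41108072  11.86402631] ((721.0947265625, 68.42686462402344), (36.05960464477539, 81.03514099121094), 39.820987701416016)
side [254 263  14   8  72] [571.02192031  19.59823335  11.89276493] ((566.6917114257812, 19.33718490600586), (21.71452522277832, 31.044767379760742), 67.98204040527344)
 dark side [264 158   9   7  31] [621.  145.  208.6] [611.6 137.1 200.1] [633.2 155.6 213.1]
 dark side [240 227  18  16 226] [528.7 -36.  180.1] [513.2 -51.2 170.3] [545.7 -16.7 183.4]
scene 221 160 [533.7 -25.2 181.6]
side 249 233 [530.1 -32.8 180.5]
scene 275 191 [635.2 187.9 211.7]
scene 288 187 [512.4 159.6 151.8]
scene 328 262 [596.2 312.6  47.6]
scene 208 262 [734.3  79.9  36.9]
side 320 225 [736.1  84.5  34.8]
side 167 255 [367.8  83.3  43.2]
```

View pics/c1.png

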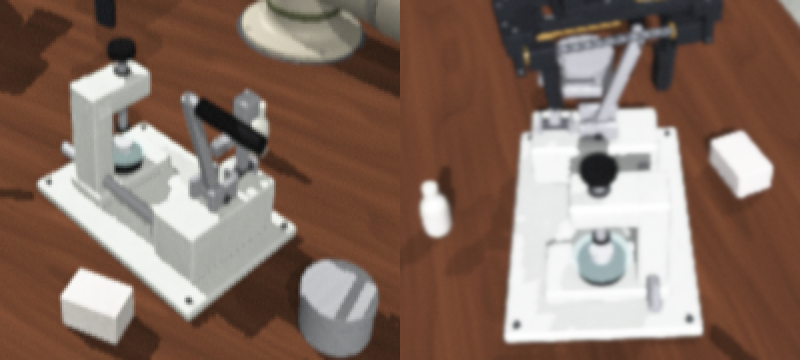

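Scene view: plunger head at (221,160), black grip at (275,191), tab at (288,187), tin at (328,265), carton at (208,265). Side view: plunger head at (249,236), dropper at (167,255), carton at (320,230). Both views agree that the plate centre is (548, 46.5) and the yaw is -13.6°. That puts the press origin at (569, 134), the plunger at local (1, -170) with z 181, and the grip and tab where the text predicts.

```bash
python3 -m jog '[[-0.4,-0.25,0.3,0,0,0,-1],[-0.4,-0.24,0.3,0,0,0,-1],[0,0,0.4,0,0,-0.167,-1],[0,0,0,0,0,-0.167,-1],[0,0,0,0,0,-0.167,-1],[0,0,0,0,0,-0.167,-1],[0,0,0,0,0,-0.167,-1],[0,0,0,0,0,-0.167,-1],[0,0,0,0,0,-0.167,-1],[0,0,0,0,0,-0.167,-1]]'
python3 - <<'E'
from h import *
s=robot.observe();print(s)
p,d=optics.get_image('wrist');c=optics.camera_params('wrist');print(c)
cv2.imwrite('pics/w1.png',p[:,:,::-1]);np.save('pics/w1d.npy',d)
E
```

```text
time_s: 1.35
tool_pos: [530.3, -32.0, 364.4]
tcp_rot: [-0.0, 0.114, 0.993, 0.0]
force: [0.2, 1.1, -0.6]
width: 0.5
grip_force: 0.0
{'time_s': 1.35, 'joint_pos': array([-2.83250594e-01,  3.81587566e-01,  1.41855096e+00,  5.31255397e-06,
        1.34222844e+00, -1.62476784e+00]), 'joint_vel': array([-5.61985134e-04, -1.00208242e-03, -3.09861513e-04,  6.38735401e-04,
        4.41249366e-04, -1.32545083e+00]), 'tau': array([ 4.07135749e-04, -4.24792492e+01, -2.11261207e+01, -1.89702708e-02,
        7.60732731e-02,  1.77251022e+00]), 'tool_pos': array([530.33859655, -31.99246729, 364.44201434]), 'tcp_rot': array([-3.81230596e-04,  1.14389194e-01,  9.93435938e-01,  6.75200231e-05]), 'force': array([ 0.22101969,  1.10012748, -0.61588493]), 'moment': array([ 0.10598152, -0.0165493 , -0.00555006]), 'grip_force': 0.0, 'width': 0.48973709253254855}
{'intrinsics': array([[297.31863964,   0.        , 255.1530361 ],
       [  0.        , 297.31863964, 193.17613851],
       [  0.        ,   0.        ,   1.        ]]), 'tool_from_camera': array([[-2.86749968e-04, -9.64053364e-01, -2.65708542e-01,
         6.87744474e+01],
       [ 9.99999249e-01, -5.92984818e-04,  1.07229994e-03,
        -3.12740973e-01],
       [-1.19131550e-03, -2.65708035e-01,  9.64052810e-01,
         1.98399836e+01],
       [ 0.00000000e+00,  0.00000000e+00,  0.00000000e+00,
         1.00000000e+00]])}
```

View pics/w1.png

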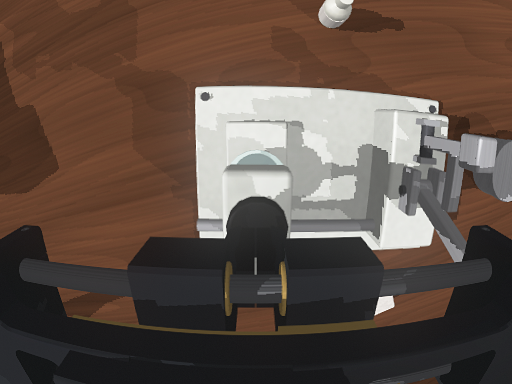

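The wrist view shows the plunger head centred under the shut fingers at about (257,225), and the lever and tab at the right (475,150). I'm pressing the plunger next.

```bash
python3 -m jog '[[0,0,0.3,0,0,0,-1],[0,0,0.15,0,0,0,-1],[0,0,0.15,0,0,0,-1],[0,0,0.1,0,0,0,-1],[0,0,0.1,0,0,0,-1],[0,0,0.05,0,0,0,-1],[0,0,0.05,0,0,0,-1],[0,0,0,0,0,0,-1],[0,0,0,0,0,0,-1],[0,0,0,0,0,0,-1]]'
```

```text
time_s: 2.65
tool_pos: [529.8, -31.7, 332.2]
tcp_rot: [0.002, 0.118, 0.993, -0.0]
force: [-12.3, 2.3, 32.8]
width: 0.7
grip_force: 16.4
```

```bash
python3 -m jog '[[0,0,-0.6,0,0,0,-1],[0,0,-0.7,0,0,0,-1],[0.3,0.6,0,0,0,0,-1],[0.3,0.6,0,0,0,0,-1],[0.3,0.6,0,0,0,0,-1],[0.3,0.6,0,0,0,0,-1],[0.16,0.5,0,0,0,0,-1],[0,0.14,0.5,0,0,0,-1],[0,0,0.3,0,0,0,-1],[0,0,0,0,0,0,-1]]'
python3 - <<'E'
from h import *
o=np.array([569.2,134]);s=robot.observe();r=s['tool_pos'][:2]-o
print(s['tool_pos'],r@[.972,-.235],r@[.235,.972])
a=grab('scene');b=grab('side')
s=a[0][110:270,170:350];t=b[0][110:270,170:350]
cv2.imwrite('pics/c2.png',cv2.resize(np.hstack([s,t])[:,:,::-1],(800,356),interpolation=2))
E
```

```text
time_s: 3.9
tool_pos: [505.8, 98.6, 347.9]
tcp_rot: [-0.001, 0.118, 0.993, -0.0]
force: [-0.2, -0.0, -0.5]
width: 0.6
grip_force: 0.0
[505.79887506  98.63146125 347.88792303] -53.31428683407613 -49.27748402168902
```

View pics/c2.png

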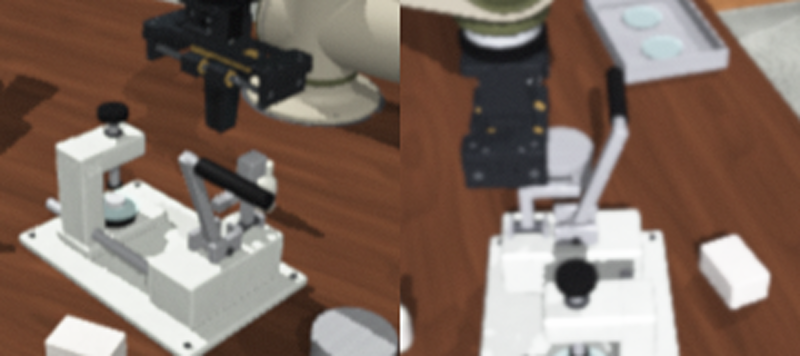

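The plunger is up again at (575,275), and the shut fingers are beside the upright tab at (255,165 in the left half). Next I lower and sweep to +y.

```bash
python3 -m jog '[[0,0,0.4,0,0,0,-1],[0,0,0.4,0,0,0,-1],[0,0.3,0,0,0,0,-1],[0,0.3,0,0,0,0,-1],[0,0.3,0,0,0,0,-1],[0,0.3,0,0,0,0,-1],[0,0.3,0.1,0,0,0,-1],[0,0.3,0.15,0,0,0,-1],[0,0.3,0.25,0,0,0,-1],[0,0.3,0.25,0,0,0,-1]]'
python3 - <<'E'
from h import *
o=np.array([569.2,134]);s=robot.observe();r=s['tool_pos'][:2]-o
print(s['tool_pos'],r@[.972,-.235],r@[.235,.972])
a=grab('scene');b=grab('side')
s=a[0][110:270,170:350];t=b[0][110:270,170:350]
cv2.imwrite('pics/c3.png',cv2.resize(np.hstack([s,t])[:,:,::-1],(800,356),interpolation=2))
E
```

```text
time_s: 5.25
tool_pos: [528.2, 193.0, 285.8]
tcp_rot: [-0.0, 0.117, 0.993, -0.0]
force: [-0.4, -0.6, 0.6]
width: 0.4
grip_force: 0.0
[528.22599225 193.04195904 285.76670355] -53.70159590190915 47.75989236305935
```

View pics/c3.png

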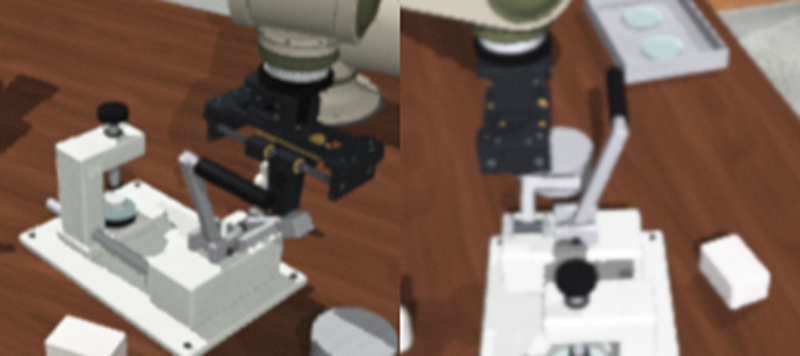

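The scene half shows the catch tipped over with its tab at about (298,222). I'll check its height by depth.

Run:
```python
from h import *
o=np.array([569.2,134])
f=np.load('pics/scene.npz');d=f['d'];v,u=np.mgrid[:384,:512];W=world('scene',u,v,d)
r=W[...,:2]-o;x=r@[.972,-.235];y=r@[.235,.972];z=W[...,2]
m=(abs(x+51)<18)&(y>45)&(y<110)&(z>50)&(z<112)&(d>0)
for a,b,c in zip(x[m],y[m],z[m]): print(int(a),int(b),int(c),end='; ')
```

```text
-48 45 109; -43 46 109; -44 48 110; -37 45 109; -38 48 109; -45 45 105; -47 47 105; -33 46 108; -33 49 109; -37 49 108; -41 49 106; -45 48 104; -34 48 106; -37 49 105; -39 50 104; -43 50 103; -44 52 103; -37 61 110; -33 49 104; -35 50 103; -41 49 100; -41 52 101; -36 61 108; -38 63 108; -38 66 110; -55 83 110; -34 52 102; -39 60 104; -36 65 108; -37 67 108; -38 69 109; -37 73 111; -39 75 111; -37 65 104; -36 68 106; -38 69 106; -37 73 109;
```

The tab is only at about 1.1 rad, resting against the finger, so I'll press it flat from above.

```bash
python3 -m jog '[[0,0,-0.3,0,0,0,-1],[0,0.3,0,0,0,0,-1],[0,0.3,0,0,0,0,-1],[0,0,0.2,0,0,0,-1],[0,0,0.2,0,0,0,-1],[0,0,0.2,0,0,0,-1],[0,0,0.2,0,0,0,-1],[0,0,0.2,0,0,0,-1],[0,0,0,0,0,0,-1],[0,0,0,0,0,0,-1]]'
python3 -m jog '[[0,0,-0.4,0,0,0,-1],[0,0,-0.6,0,0,0,-1],[0.3,0,-0.8,0,0,0,-1],[0.3,0,-0.8,0,0,0.157,0],[0,0,-0.8,0,0,0.157,0],[0,0,0,0,0,0.157,0],[0,0,0,0,0,0.157,0],[0,0,0,0,0,0.157,0],[0,0,0,0,0,0.157,0],[0,0,0,0,0,0.157,0]]'
python3 - <<'E'
from h import *
o=np.array([569.2,134])
a=grab('scene')
f=np.load('pics/scene.npz');d=f['d'];v,u=np.mgrid[:384,:512];W=world('scene',u,v,d)
r=W[...,:2]-o;x=r@[.972,-.235];y=r@[.235,.972];z=W[...,2]
m=(abs(x+51)<18)&(y>45)&(y<110)&(z>50)&(z<150)&(d>0)
print(y[m].max(),np.percentile(z[m],[0,10,50,90,100]))
m=(a[0].max(-1)<60)&(abs(x-46)<25)&(y>0)&(y<125)&(z>180)&(z<230);print('grip',m.sum(),[np.percentile(q[m],[2,50,98]).round(1) for q in(x,y,z)])
s=robot.observe();r=s['tool_pos'][:2]-o;print(r@[.972,-.235],r@[.235,.972])
E
```

```text
time_s: 6.6
tool_pos: [533.7, 215.6, 258.9]
tcp_rot: [0.0, 0.117, 0.993, 0.0]
force: [-0.1, -0.3, 0.1]
width: 0.0
grip_force: 0.0
time_s: 7.85
tool_pos: [510.2, 221.2, 395.2]
tcp_rot: [0.0, 0.621, 0.784, 0.0]
force: [0.6, 1.0, 0.3]
width: 44.1
grip_force: 0.0
90.84242867519264 [70.76938669 75.27899588 85.99353413 91.42212653 93.16430852]
grip 316 [array([40.9, 52. , 56.3]), array([ 20.8,  67.2, 106.8]), array([199.6, 209.2, 213. ])]
-77.7904404150383 70.90660653660196
```

The catch is flat, with its top at z ≈ 91. I'll finish the turn, move over the grip and go down.

```bash
python3 -m jog '[[0,0,0,0,0,0.157,0.4],[0,0,0,0,0,0.157,0.4],[0,0,0,0,0,0.157,0.4],[-0.1,0.8,0,0,0,0,0.4],[-0.12,0.8,0,0,0,0,0.4],[0,0.8,0,0,0,0,0.4],[0,0.7,0,0,0,0,0.4],[0,0,0,0,0,0,0.4],[0,0,0.4,0,0,0,0.4],[0,0,0.4,0,0,0,0.4]]'
python3 - <<'E'
from h import *
o=np.array([569.2,134])
s=robot.observe();r=s['tool_pos'][:2]-o;print(r@[.972,-.235],r@[.235,.972])
a=grab('scene');b=grab('side')
cv2.imwrite('pics/c4.png',cv2.resize(np.hstack([a[0][90:250,190:370],b[0][90:250,170:350]])[:,:,::-1],(800,356),interpolation=2))
E
```

```text
time_s: 9.15
tool_pos: [627.9, 184.3, 362.8]
tcp_rot: [0.0, 0.784, 0.621, 0.0]
force: [0.7, -0.3, 0.7]
width: 61.9
grip_force: 0.0
45.247332619990125 62.721351381722336
```

View pics/c4.png

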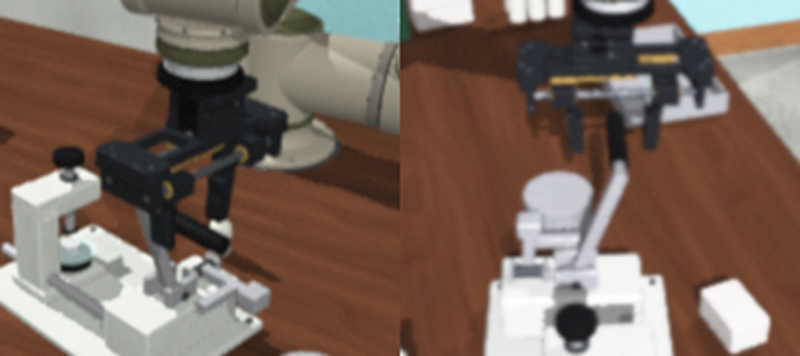

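The side view shows the fingers on both sides of the black grip at about (615,140), and the catch lies flat. I'll lower and close.

```bash
python3 -m jog '[[0,0,0.17,0,0,0,0.4],[0,0,0.16,0,0,0,0.4],[0,0,0,0,0,0,-1],[0,0,0,0,0,0,-1],[0,0,0,0,0,0,-1],[0,0,0,0,0,0,-1],[0,0,0,0,0,0,-1],[0,0,0,0,0,0,-1],[0,0,0,0,0,0,-1],[0,0,0,0,0,0,-1]]'
python3 - <<'E'
import numpy as np
t=np.linspace(0,1.05,11)
x=142.6*0+135.1*np.sin(.35-t);z=135.1*np.cos(.35-t)
print(np.c_[np.diff(x),-np.diff(z)].round(1)/40)
E
```

```text
time_s: 10.5
tool_pos: [629.1, 183.8, 349.8]
tcp_rot: [0.0, 0.785, 0.62, 0.0]
force: [3.1, -0.4, 2.1]
width: 18.6
grip_force: 29.7
[[-0.34   -0.105 ]
 [-0.3475 -0.0675]
 [-0.3525 -0.03  ]
 [-0.355   0.005 ]
 [-0.3525  0.0425]
 [-0.345   0.08  ]
 [-0.335   0.115 ]
 [-0.32    0.15  ]
 [-0.3025  0.1825]
 [-0.2825  0.215 ]]
```

```bash
python3 -m jog '[[0,-0.34,-0.105,0,0,0,-1],[0,-0.3475,-0.0675,0,0,0,-1],[0,-0.3525,-0.03,0,0,0,-1],[0,-0.355,0.005,0,0,0,-1],[0,-0.3525,0.0425,0,0,0,-1],[0,-0.345,0.08,0,0,0,-1],[0,-0.335,0.115,0,0,0,-1],[0,-0.32,0.15,0,0,0,-1],[0,-0.3025,0.1825,0,0,0,-1],[0,0,0,0,0,0,-1]]'
```

```text
time_s: 11.75
tool_pos: [510.8, 212.2, 334.3]
tcp_rot: [0.001, 0.785, 0.62, 0.001]
force: [10.6, -0.7, -4.6]
width: 18.0
grip_force: 30.1
```

```bash
python3 -m jog '[[0,-0.14,0.1,0,0,0,-1],[0,-0.14,0.11,0,0,0,-1],[0,-0.1,0.07,0,0,0,-1],[0,0,0,0,0,0,-1],[0,0,0,0,0,0,-1],[0,0,0,0,0,0,-1],[0,0,0,0,0,0,-1],[0,0,0,0,0,0,-1],[0,0,0,0,0,0,-1],[0,0,0,0,0,0,-1]]'
python3 - <<'E'
from h import *
o=np.array([569.2,134])
s=robot.observe();r=s['tool_pos'][:2]-o;x=r@[.972,-.235];print(x,r@[.235,.972],.35+np.arctan2(-x,s['tool_pos'][2]-147.3-75))
a=grab('scene');b=grab('side')
cv2.imwrite('pics/c5.png',cv2.resize(np.hstack([a[0][110:270,190:370],b[0][90:250,150:330]])[:,:,::-1],(800,356),interpolation=2))
E
```

```text
time_s: 13.0
tool_pos: [498.1, 215.0, 325.3]
tcp_rot: [0.004, 0.785, 0.619, 0.005]
force: [19.1, -5.3, 1.6]
width: 18.9
grip_force: 29.8
-88.13502030051313 62.070532834042325 1.057832878833602
```

View pics/c5.png

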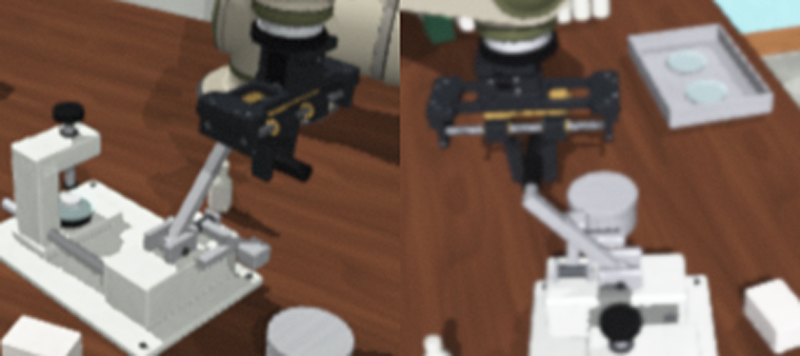

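The lever is pulled to its stop at about 1.05 rad and held in the fingers. The catch is flat, the plunger is up, and the tin, dropper and carton look undisturbed.

```bash
python3 -c "
from workcell import robot
print(robot.hand_in())"
```

```text
the job is handed in; nothing more can be done
None
```

I pressed the plunger to its stop and it sprang back, flipped the catch flat, and handed the job in at about 13 s with the gripper holding the lever at its stop (about 1.05 rad); the hand-in returned no verdict.

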